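# Reset the printer tray's paper stop

## Task

The printer tray on the desk is to be loaded with a shorter paper size. Lift its sliding paper stop out of the notch at the tray's tall back wall and put it in the notch between the two tall side guides, lowering it there in the fingers rather than letting it fall, so that it sits fully down astride the rail. The stop can only be pinched across the rail at the back wall and only along the rail between the guides, so put it down on the way and take it again the other way round; leave the other things where they are.

Things in the scene. Friction and masses are not known exactly. Their poses are not given: they have to be found in the camera images.
- tray: Light grey printer paper tray, fixed, 250 (x) x 340 (y) mm; origin: centre of its underside, at desk height. Floor 4 mm thick; walls 45 mm high, but the back wall (+y, inner face y = +165 mm) 68 mm. A darker rail 30 mm wide, top 26 mm above the desk, runs along y at x = 0 from the back wall to y = -150 mm. Notches cut right across it at y = +144, +80, +5 and -70 mm, each 22 mm long, 12 mm deep.
- back_notch (a point): Centre of the back notch's mouth, at rail-top height, tray y = +144 mm: here the stop starts, 6 mm from the back wall, which is higher than the knob. No finger fits behind the stop here, so it can only be pinched by its 42 mm width, across the rail.
- spare_notch (a point): Centre of the empty spare notch's mouth, at rail-top height, tray y = +80 mm: open on all sides, so a stop standing in it can be pinched both ways. (The stop may be put down anywhere else on the way, too.)
- stop: Black paper stop, loose, about 90 g, astride the rail: block-shaped knob 42 (x) x 30 (y) x 38 mm tall, plain sides. Origin: its middle, level with the cheeks' lower ends; knob from 18 to 56 mm above it. Axes about parallel to the tray's at the start. Seated in a notch: origin 8 mm, knob top 64 mm above the desk; on the rail between notches, or about to enter one, 10 mm higher.
- knob_top (a point): Middle of the stop's flat top face, 56 mm above the stop's origin.
- tooth (a point): Middle of the lower end of the stop's cross tooth, 8 mm above its origin. The tooth, 16 mm long (y) and 10 mm deep, drops into a notch with 3 mm play each way. Two cheeks, flush with the knob's sides, 35 mm apart inside, 18 mm deep, hang either side of the rail with 2.5 mm play each. The stop can also stand on them on a flat surface.
- guides: Two tall fixed grey side plates, 46 mm long (y), 4 mm thick, tops 76 mm above the desk, either side of the notch at tray y = +5 or -70 mm, inner faces 54 mm apart. Origin: midway, over the notch's centre, 4 mm above the desk; axes as the tray's. A stop seated here has its origin 4 mm above this one. No finger fits beside it, so it can only be held by its 30 mm length, along the rail.
- stubs: A like pair of low fixed stubs, tops 20 mm above the desk, either side of the other of these two notches. Origin as for the guides. Not the wanted place.
- mug: White mug, 80 mm wide, 95 mm tall; loose bystander. Origin: centre of its underside.
- stapler: Black stapler, 150 x 34 x 47 mm; loose bystander. Origin: centre of its underside.
- calculator: Grey desk calculator, 100 x 140 x 17 mm; loose bystander. Origin: centre of its underside.
- tape_dispenser: Black tape dispenser, 170 x 55 x 80 mm; loose bystander. Origin: centre of its underside.
- pen_box: Dark square pen holder with pens, 80 x 80 x 141 mm; loose bystander. Origin: centre of its underside.
- note_block: White note block, 65 x 65 x 20 mm, lying on the tray's floor beside the rail (tray +x side); loose bystander. Origin: centre of its underside.
- clip: Dark binder clip, 32 x 24 x 14 mm, lying on the tray's floor beside the rail (tray -x side); loose bystander. Origin: centre of its underside.
There are look-alikes about, which are no part of the job. Leave any orange or yellow look-alike of the stop alone.

How it is judged:
By the outcome, as a careful person would: the job done as asked, in the order asked, and still so for the second after the job is handed in, with the robot touching nothing.
It also fails if it takes over 58 s, if anything falls off the work surface, if the arm or the gripper's body presses on something with over 40 N, if the wrist force passes 120 N, or if a joint passes its speed limit or range.

## Robot

A 7-joint arm with a two-finger parallel gripper is mounted at the origin on the work surface. World frame = base frame: x ahead of the robot, y to its left, z up, the work surface at z = 0. Lengths are in m, angles in rad, forces in N, time in s.
With the tool pointing down it reaches from about 0.425 to 0.975 m from the base axis. Payload 16.7 kg.
Tool frame: the origin (TCP) lies on the centre line of the jaws, within the pads' length; the fingertips stand 25 mm ahead of it and the grasp point (between the pads) lies 6 mm ahead of it (arm.tips_ahead is the distance from the TCP to the fingertips, in m); z points along the fingers, y is the direction in which the jaws open and shut (so a half turn about z gives the same grasp; the last joint's range is limited). The gripper opens to 85 mm and grips with 20 to 120 N. Pads are 22 mm wide; open, the fingers measure 114 mm over their backs; the gripper's body (76 mm by 85 mm) begins 54 mm behind the grasp point. The pads swing forward as they close: fully open they stand 13 mm farther back than shut.
Start: joints at [1.093, 0.426, 0.074, 1.606, -0.034, 1.111, -0.067], TCP at [0.217, -0.639, 0.256] pointing down, gripper open.
Joint ranges: [-2.85, 2.85], [-0.5, 2.14], [-1.23, 1.37], [0.21, 2.46], [-1.02, 4.16], [0.16, 2.05], [-2.73, 2.73]. Speed limits (rad/s): [1.89, 1.89, 2.39, 2.39, 3.01, 3.01, 3.01].

## Interface

Orientations are given as a unit quaternion [x, y, z, w].
In Python, from rig import arm gives the robot as it stands. The module is installed in compiled form; this text tells all that it offers.
- The arm moves only by the shell command python3 -m jog 'ROWS' [FORCE]. ROWS is a JSON object of lists of equal length, an entry for each row: "dp": the shift along the tool's x, y, z in cm, a list of three; "roll": the turn about the tool's z in degrees; "grip": the finger opening in cm, from 0 to 8.54. In form: {"dp": [[tx, ty, tz], ...], "roll": [roll, ...], "grip": [grip, ...]}. A call has 1 to 20 rows; each row is the pose to reach, as a shift and turn from the pose measured when the call began, along the tool's axes at that moment; what a row does not reach only later rows make up. A row lasts 1/8 s, in which the tool goes at most 62.5 mm and 10.7 degrees, less where a joint would pass 70% of its speed; a pose out of reach is approached as far as the arm can. A call with a gripper value outside its range is refused whole. The fingers move at their own pace and stop on an object; FORCE is the grip in N (left out, the last holds). Time passes only in rows, so rows that repeat a pose let the fingers close. It gives the time, the measured TCP pose, the force and the opening at its end, in the units of the state.
- arm.get_state(): the state, without advancing time (a new reading comes with each control period).
- arm.camera(name): name is "side" or "top" or "wrist"; returns the picture (400x640x3 uint8, red, green, blue); there is no depth.
- arm.get_calibration(name): a dict with "fx", "fy", "cx", "cy" (pixels), "dist_coeffs" ([k1, k2, p1, p2, k3] as OpenCV has them; the pictures are not rectified), "rvec" (rotation vector, rad) and "tvec" (3), from world to camera coordinates, as OpenCV has them; the wrist camera has in their place "hand_eye" (4x4, takes a point from camera to tool coordinates, whose origin is the TCP and whose axes are the flange's). Camera axes: x right, y down, z forward; pixel columns grow to the right and rows downward; lengths in m; the calibration is good to about 2 mm. A picture is of the moment at which its call begins: read the wrist's pose just before it. get_calibration takes no time and is no camera call.
- arm.sign_off(): hands the job in, once; it reports no verdict.
The state is a dict: "time": time; "joint_pos": joint angles; "dq": joint speeds; "effort": joint torques, N m; "tcp_pos": TCP position; "eef_rot": TCP orientation; "contact_force": force on the tool from outside, world axes, zero at the start; "ft_torque": the same for the moment, N m; "width": finger opening in m.
Only numpy, scipy, OpenCV 4.12 (cv2) and the standard library are available. Lean on these libraries where they do the work, as an engineer would, in place of code of your own. Each camera call takes 0.05 s, during which the arm holds its last target.

## Working session

There is one attempt and no reset: what is moved stays moved. The work goes in short steps, Python scripts to look and compute and a shell command to move; the robot and the scene stay as the last step left them, time stands still between calls to the robot, and variables do not carry over. Pictures are saved under pics/ and viewed, and the job is handed in when it is done.

```bash
mkdir -p pics; ls; python3 - <<'E'
from rig import arm
import cv2
s=arm.get_state()
for k,v in s.items(): print(k,v)
for n in ["side","top","wrist"]:
    print(n,arm.get_calibration(n))
    im=arm.camera(n); cv2.imwrite(f"pics/{n}0.png",im[:,:,::-1])
print(arm.tips_ahead)
E
```

```text
pics
time 0.0
joint_pos [ 1.09351417  0.42673271  0.07386166  1.60660353 -0.03412696  1.11081162
 -0.06708854]
dq [-0.00021939  0.00068991 -0.0008014   0.00128555 -0.00145734 -0.00036171
 -0.00043109]
effort [-4.09258973e-04 -9.49824357e+01  3.76019150e+00 -4.63498414e+01
  1.92286866e-02  1.03530168e-02  3.91898448e-05]
tcp_pos [ 0.21716609 -0.63871271  0.25561196]
eef_rot [ 9.86603102e-01  1.63137668e-01 -1.43036040e-04 -6.31731556e-04]
contact_force [ 0.70324143 -0.86039937 -0.41351361]
ft_torque [ 0.00969491 -0.04545521  0.00497017]
width 0.08585652137876491
side {'fx': 494.44655616678347, 'fy': 494.44655616678347, 'cx': 315.703881512448, 'cy': 200.1233595882364, 'dist_coeffs': array([-0.05029738,  0.        ,  0.        ,  0.        ,  0.        ]), 'rvec': array([ 0.80606348, -2.65827541,  0.96251964]), 'tvec': array([0.51838133, 0.28335555, 1.31345719])}
top {'fx': 419.9206245209439, 'fy': 419.9206245209439, 'cx': 319.008530838069, 'cy': 203.75014210589538, 'dist_coeffs': array([-0.06969431,  0.        ,  0.        ,  0.        ,  0.        ]), 'rvec': array([ 2.18506709, -2.13282617,  0.132376  ]), 'tvec': array([0.0084586 , 0.60510874, 1.25299143])}
wrist {'fx': 295.22058199911265, 'fy': 295.22058199911265, 'cx': 317.39488495739226, 'cy': 198.00517740968306, 'dist_coeffs': array([-0.0341431,  0.       ,  0.       ,  0.       ,  0.       ]), 'hand_eye': array([[ 9.90550890e-04, -9.64095749e-01, -2.65553018e-01,
         6.67462513e-02],
       [ 9.99999499e-01,  9.92623556e-04,  1.26401288e-04,
         4.18714293e-04],
       [ 1.41731237e-04, -2.65553010e-01,  9.64096250e-01,
        -1.17935397e-01],
       [ 0.00000000e+00,  0.00000000e+00,  0.00000000e+00,
         1.00000000e+00]])}
0.025
```

View pics/top0.png

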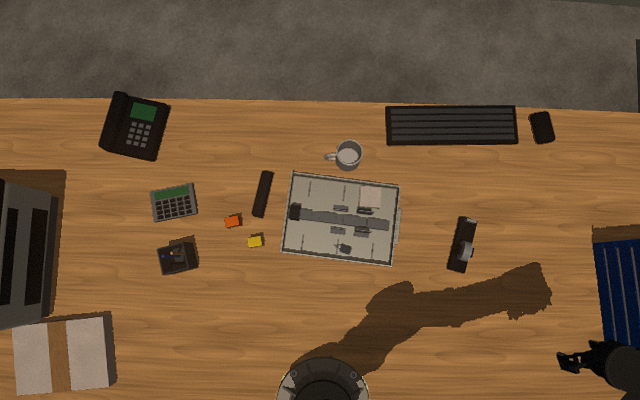

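View pics/side0.png

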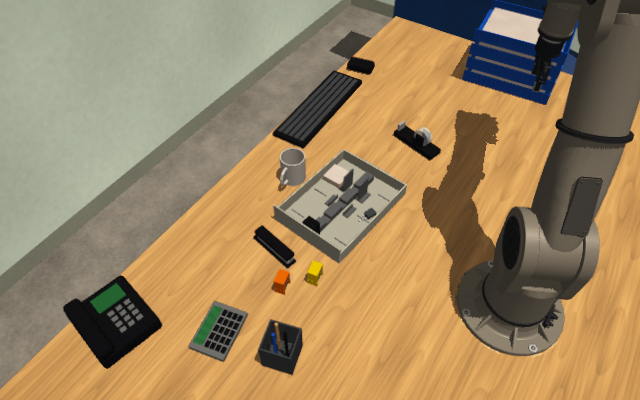

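View pics/wrist0.png

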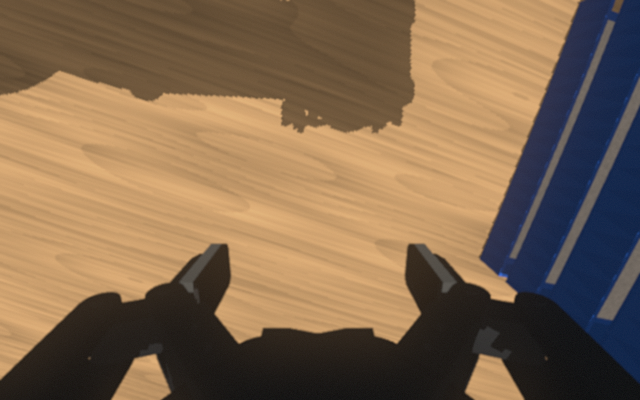

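```bash
python3 - <<'E'
import cv2
im=cv2.imread("pics/top0.png")[160:275,260:420]
cv2.imwrite("pics/topz.png",cv2.resize(im,None,fx=5,fy=5,interpolation=cv2.INTER_CUBIC))
im=cv2.imread("pics/side0.png")[140:270,260:420]
cv2.imwrite("pics/sidez.png",cv2.resize(im,None,fx=4.6,fy=4.6,interpolation=cv2.INTER_CUBIC))
E
```

```text
(no output)
```

View pics/topz.png

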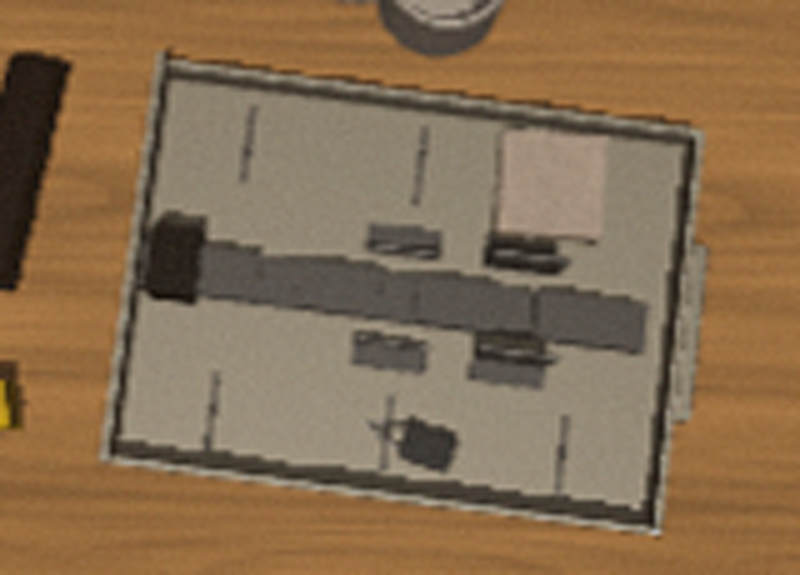

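View pics/sidez.png

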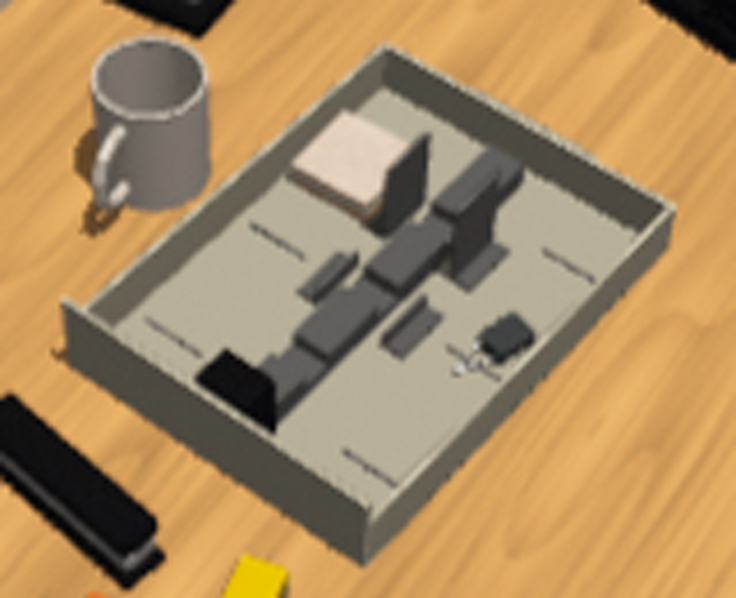

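```bash
cat > h.py <<'E'
import numpy as np, cv2
from scipy.spatial.transform import Rotation as R
from scipy.optimize import least_squares
from rig import arm
def proj(name,P,state=None):
    c=arm.get_calibration(name); K=np.array([[c['fx'],0,c['cx']],[0,c['fy'],c['cy']],[0,0,1.]])
    P=np.atleast_2d(np.array(P,float))
    if name=='wrist':
        T=np.eye(4);T[:3,:3]=R.from_quat(state['eef_rot']).as_matrix();T[:3,3]=state['tcp_pos']
        M=np.linalg.inv(T@c['hand_eye']); rv=cv2.Rodrigues(M[:3,:3])[0]; tv=M[:3,3]
    else: rv,tv=c['rvec'],c['tvec']
    return cv2.projectPoints(P,np.array(rv),np.array(tv),K,np.array(c['dist_coeffs']))[0].reshape(-1,2)
def tw(p,L):
    x,y,a=p; L=np.atleast_2d(L); c,s=np.cos(a),np.sin(a)
    return np.c_[x+c*L[:,0]-s*L[:,1], y+s*L[:,0]+c*L[:,1], L[:,2]]
def fit(obs,p0):
    # obs: list (cam, local pts, pixels, state)
    f=lambda p: np.concatenate([(proj(c,tw(p,L),s)-np.array(px)).ravel() for c,L,px,s in obs])
    r=least_squares(f,p0); return r.x, r.fun.reshape(-1,2)
E
python3 - <<'E'
from h import *
L=np.array([[.125,.17,.068],[-.125,.17,.068],[.125,-.17,.045],[-.125,-.17,.045]])
t=np.array([[165,57],[103,460],[702,130],[658,533]])/5+[260,160]
s=np.array([[65,302],[368,560-50],[387,45],[675,208]])/4.6+[260,140]
for o in ([('top',L,t,None)],[('side',L,s,None)],[('top',L,t,None),('side',L,s,None)]):
    p,r=fit(o,[.6,0,0]); print(p.round(4),np.degrees(p[2]).round(2)); print(r.round(1).tolist())
E
```

```text
[ 0.559  -0.0472 -0.1064] -6.1
[[-1.4, -1.2], [-0.7, 0.5], [1.1, -0.1], [1.0, 0.7]]
[ 0.5546 -0.0411 -0.1075] -6.16
[[-1.0, 0.1], [0.2, 0.4], [-0.1, -0.8], [0.9, -0.1]]
[ 0.5572 -0.0449 -0.1067] -6.11
[[-2.2, -0.7], [-1.5, 1.1], [0.4, 0.5], [0.2, 1.2], [-0.9, -1.1], [0.2, -1.1], [-0.2, -1.8], [0.7, -1.2]]
```

```bash
cat >> h.py <<'E'
def goto(p, loc, heading_tray_deg, z):
    """print dp(cm)/roll for TCP at tray-local xy, tool-x heading relative to tray x axis"""
    s=arm.get_state(); M=R.from_quat(s['eef_rot']).as_matrix()
    w=tw(p,[[loc[0],loc[1],z]])[0]; d=M.T@(w-s['tcp_pos'])*100
    h0=np.degrees(np.arctan2(M[1,0],M[0,0])); h1=heading_tray_deg+np.degrees(p[2])
    roll=-((h1-h0+180)%360-180)
    print('to',w.round(4),'from',s['tcp_pos'].round(4),'dp',d.round(2),'roll',round(roll,2),'h0',round(h0,2),'tilt',M[:,2].round(4),'q7',s['joint_pos'][6].round(3),'t',round(s['time'],2))
E
python3 - <<'E'
from h import *
goto([.557,-.045,-.1067],[0,-.03],90,.30)
E
```

```text
to [ 0.5538 -0.0748  0.3   ] from [ 0.2172 -0.6388  0.2558] dp [ 50.02 -42.56  -4.38] roll -65.11 h0 18.78 tilt [-4.e-04  9.e-04 -1.e+00] q7 -0.067 t 0.15
```

```bash
python3 -m jog '{"dp": [[4.2,-3.5,-4.4],[8.3,-7,-4.4],[12.5,-10.6,-4.4],[16.7,-14.2,-4.4],[20.8,-17.7,-4.4],[25,-21.3,-4.4],[29.2,-24.8,-4.4],[33.3,-28.4,-4.4],[37.5,-31.9,-4.4],[41.7,-35.5,-4.4],[45.8,-39,-4.4],[50,-42.6,-4.4],[50,-42.6,-4.4],[50,-42.6,-4.4]], "roll": [-5.5,-11,-16.5,-22,-27.5,-33,-38.5,-44,-49.5,-55,-60.5,-65.1,-65.1,-65.1], "grip": [8.5,8.5,8.5,8.5,8.5,8.5,8.5,8.5,8.5,8.5,8.5,8.5,8.5,8.5]}'; python3 - <<'E'
from h import *
s=arm.get_state(); im=arm.camera('wrist'); cv2.imwrite("pics/w1.png",im[:,:,::-1])
import pickle; pickle.dump(s,open('s1.pkl','wb')); print(s['dq'].round(3))
goto([.557,-.045,-.1067],[0,-.03],90,.30)
E
```

```text
time: 1.9
tcp_pos: [0.5532, -0.0749, 0.2998]
eef_rot: [0.744, 0.668, -0.0, -0.001]
contact_force: [-0.1, -1.3, -0.4]
width: 0.0851
[ 0.018 -0.01   0.015  0.004 -0.001  0.001 -0.001]
to [ 0.5538 -0.0748  0.3   ] from [ 0.553  -0.0755  0.2999] dp [ 0.08  0.07 -0.01] roll -0.1 h0 83.79 tilt [-1.e-03  6.e-04 -1.e+00] q7 -0.19 t 1.95
```

View pics/w1.png

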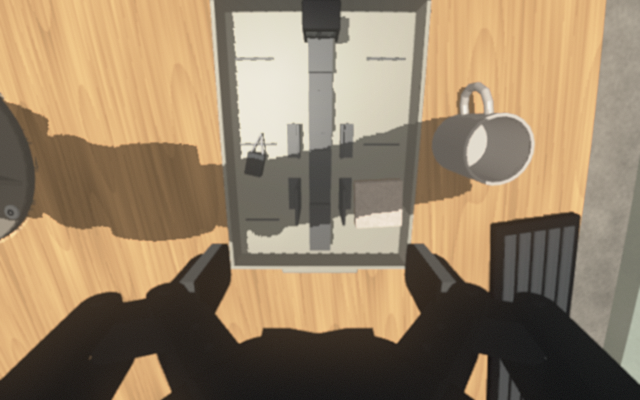

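```bash
python3 - <<'E'
import cv2
im=cv2.imread("pics/w1.png")[0:280,205:440]
g=cv2.convertScaleAbs(im,alpha=1.3,beta=10)
cv2.imwrite("pics/w1a.png",cv2.resize(g[0:140],None,fx=3.4,fy=4,interpolation=cv2.INTER_CUBIC))
cv2.imwrite("pics/w1b.png",cv2.resize(g[140:280],None,fx=3.4,fy=4,interpolation=cv2.INTER_CUBIC))
E
```

```text
(no output)
```

View pics/w1a.png

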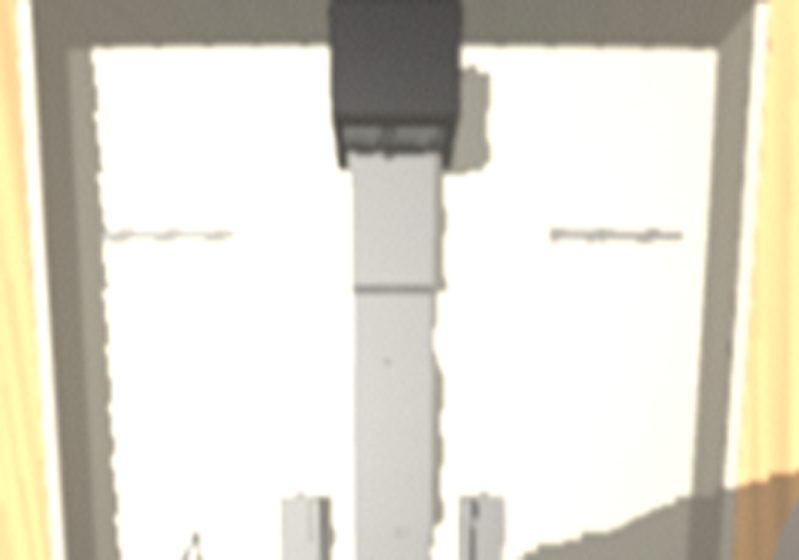

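View pics/w1b.png

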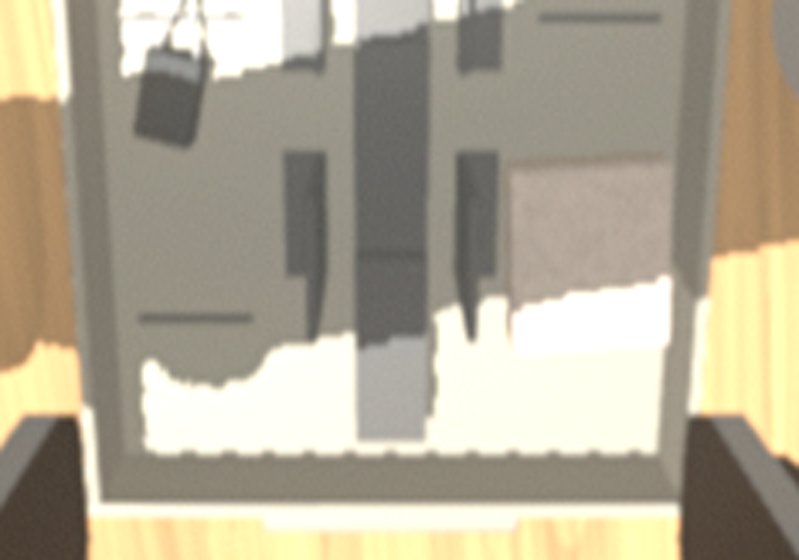

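```bash
python3 - <<'E'
from h import *
import pickle; s=pickle.load(open('s1.pkl','rb'))
L=np.array([[-.015,-.15,.026],[.015,-.15,.026],[-.125,-.17,.045],[.125,-.17,.045]])
px=np.array([[310,250],[330.9,249.5],[233.8,268.5],[407.9,268.5]])
p,r=fit([('wrist',L,px,s)],[.557,-.045,-.1067]); print(p.round(4),np.degrees(p[2]),r.round(1).tolist())
Lr=np.array([[x,y,.026] for x in(-.015,.015) for y in (.12,-.15)])
# rail edges at top part: y row 155/4=38.75
L2=np.vstack([L,[[-.021,.129,.064],[.021,.129,.064]]])
px2=np.vstack([px,[[302.9,30.5],[340.3,30.5]]])
p,r=fit([('wrist',L2,px2,s)],[.557,-.045,-.1067]); print(p.round(4),np.degrees(p[2]),r.round(1).tolist())
im=cv2.imread("pics/w1.png")
def ov(im,p,s,f,off,name):
    g=cv2.resize(im,None,fx=f,fy=f,interpolation=cv2.INTER_CUBIC)
    def line(a,b,c):
        q=((proj('wrist',tw(p,[a,b]),s)+.5)*f-.5).round().astype(int); cv2.line(g,tuple(q[0]),tuple(q[1]),c,1)
    for x in(-.015,.015): line([x,.165,.026],[x,-.15,.026],(0,0,255))
    for yc in (.144,.08,.005,-.07):
        for d in(-.011,.011): line([-.015,yc+d,.026],[.015,yc+d,.026],(0,255,0))
    line([-.015,-.15,.026],[.015,-.15,.026],(0,0,255))
    for sx in(-1,1):
        line([sx*.125,.17,.045],[sx*.125,-.17,.045],(255,0,0))
        line([sx*.027,-.093,.076],[sx*.027,-.047,.076],(255,0,255))
        line([sx*.031,-.093,.076],[sx*.031,-.047,.076],(255,0,255))
        line([sx*.021,.129,.064],[sx*.021,.159,.064],(0,255,255))
    line([-.021,.129,.064],[.021,.129,.064],(0,255,255))
    line([-.125,-.17,.045],[.125,-.17,.045],(255,0,0))
    x0,y0,x1,y1=[int(v*f) for v in off]; cv2.imwrite(name,g[y0:y1,x0:x1])
ov(im,p,s,4,(225,0,420,145),'pics/o1.png'); ov(im,p,s,4,(225,130,420,275),'pics/o2.png')
E
```

```text
[ 0.5603 -0.0443 -0.1047] -5.99679959460394 [[0.2, -0.1], [0.1, 0.4], [-1.8, 0.1], [1.5, -0.0]]
[ 0.5604 -0.0455 -0.1059] -6.0668554559261505 [[0.3, 0.6], [0.1, 1.1], [-1.7, 0.8], [1.5, 0.8], [-0.7, -0.9], [0.6, -0.9]]
```

View pics/o1.png

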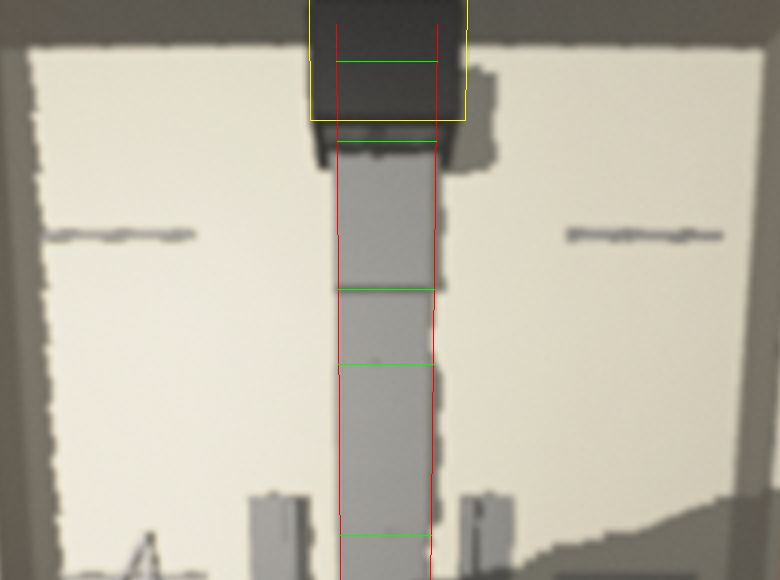

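View pics/o2.png

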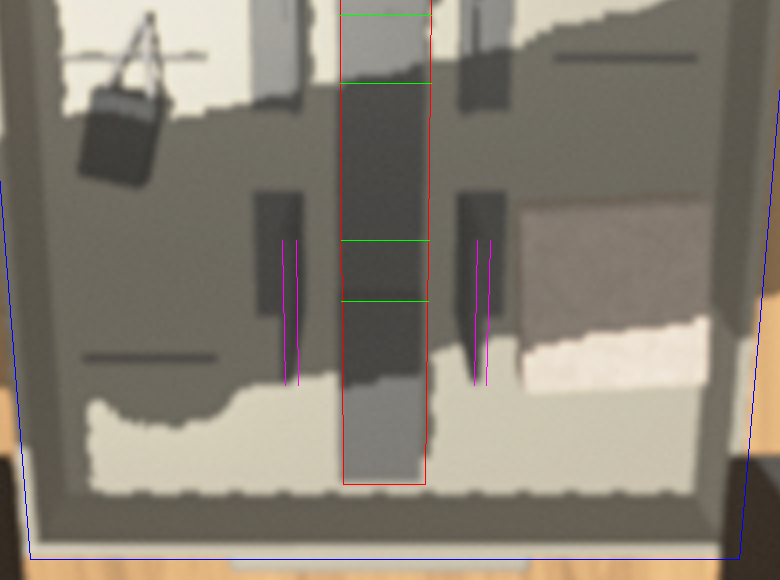

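```bash
python3 - <<'E'
from h import *
goto([.5604,-.0455,-.1059],[0,.144],90,.15)
E
```

```text
to [0.5756 0.0977 0.15  ] from [ 0.553  -0.0755  0.2999] dp [17.46  0.39 15.  ] roll -0.14 h0 83.79 tilt [-1.e-03  6.e-04 -1.e+00] q7 -0.19 t 1.95
```

```bash
python3 -m jog '{"dp": [[4.3,0.1,3],[8.7,0.2,7],[13,0.3,11],[17.4,0.4,15],[17.4,0.4,15],[17.4,0.4,15]], "roll": [-0.1,-0.1,-0.1,-0.1,-0.1,-0.1], "grip": [8.5,8.5,8.5,8.5,8.5,8.5]}'; python3 - <<'E'
from h import *
s=arm.get_state(); im=arm.camera('wrist'); cv2.imwrite("pics/w2.png",im[:,:,::-1])
import pickle; pickle.dump(s,open('s2.pkl','wb'))
p=[.5604,-.0455,-.1059]
goto(p,[0,.144],90,.056)
for L in ([0,.144,.064],[.021,.129,.064],[-.021,.129,.064],[.021,.159,.064],[-.021,.159,.064],[.021,.129,.026],[-.021,.129,.026],[-.1,.165,.068],[.1,.165,.068]): print(L,proj('wrist',tw(p,L),s).round(1))
E
```

```text
time: 2.7
tcp_pos: [0.5758, 0.0956, 0.1501]
eef_rot: [0.744, 0.668, -0.001, -0.0]
contact_force: [-0.1, 0.2, 0.8]
width: 0.0854
to [0.5756 0.0977 0.056 ] from [0.5761 0.0953 0.1506] dp [ 0.24 -0.08  9.46] roll -0.18 h0 83.76 tilt [-1.e-04 -2.e-04 -1.e+00] q7 -0.614 t 2.75
[0, 0.144, 0.064] [[317.2 209.1]]
[0.021, 0.129, 0.064] [[345.6 228.5]]
[-0.021, 0.129, 0.064] [[288.7 228.5]]
[0.021, 0.159, 0.064] [[346.7 189. ]]
[-0.021, 0.159, 0.064] [[287.6 189. ]]
[0.021, 0.129, 0.026] [[341.6 212.4]]
[-0.021, 0.129, 0.026] [[292.9 212.4]]
[-0.1, 0.165, 0.068] [[174.  182.2]]
[0.1, 0.165, 0.068] [[460.5 181.9]]
```

View pics/w2.png

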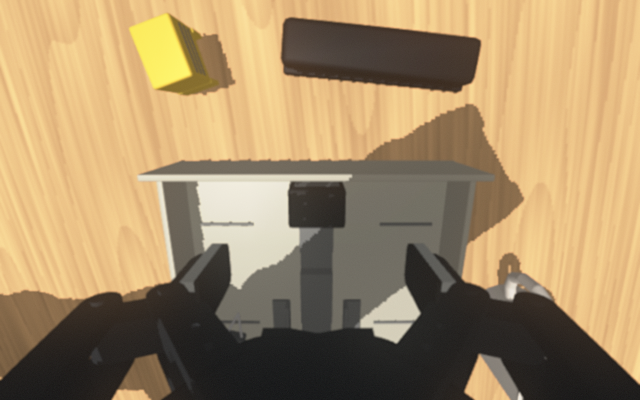

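```bash
python3 - <<'E'
import cv2
im=cv2.imread("pics/w2.png")[165:245,260:375]
cv2.imwrite("pics/w2z.png",cv2.resize(cv2.convertScaleAbs(im,alpha=1.6,beta=20),None,fx=7,fy=7,interpolation=cv2.INTER_CUBIC))
E
```

```text
(no output)
```

View pics/w2z.png

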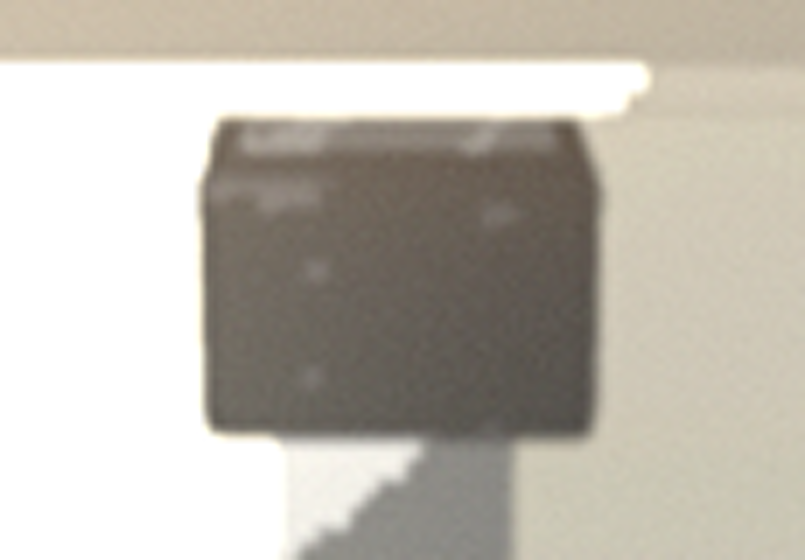

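```bash
python3 -m jog '{"dp": [[0.2,-0.1,3.2],[0.3,-0.1,6.4],[0.3,-0.1,9.0],[0.3,-0.1,9.4],[0.3,-0.1,9.4],[0.3,-0.1,9.4],[0.3,-0.1,9.4],[0.3,-0.1,9.4],[0.3,-0.1,9.4],[0.3,-0.1,9.4]], "roll": [-0.2,-0.2,-0.2,-0.2,-0.2,-0.2,-0.2,-0.2,-0.2,-0.2], "grip": [8.5,8.5,8.5,8.5,8.5,3,3,3,3,3]}' 40; python3 - <<'E'
from h import *
s=arm.get_state(); im=arm.camera('wrist'); cv2.imwrite("pics/w3.png",im[:,:,::-1])
import pickle; pickle.dump(s,open('s3.pkl','wb'))
p=[.5604,-.0455,-.1059]
print(s['width'],s['contact_force'],s['tcp_pos'])
goto(p,[0,.144],90,.056)
E
```

```text
time: 4.0
tcp_pos: [0.5758, 0.0983, 0.0574]
eef_rot: [0.743, 0.669, 0.0, 0.0]
contact_force: [-1.3, -1.3, 8.5]
width: 0.0414
0.04143028843839665 [-1.34686132 -1.29568147  8.53947224] [0.57583304 0.09829597 0.05743931]
to [0.5756 0.0977 0.056 ] from [0.5758 0.0983 0.0575] dp [-0.07 -0.02  0.15] roll 0.02 h0 83.95 tilt [ 9.e-04 -4.e-04 -1.e+00] q7 -0.693 t 4.05
```

View pics/w3.png

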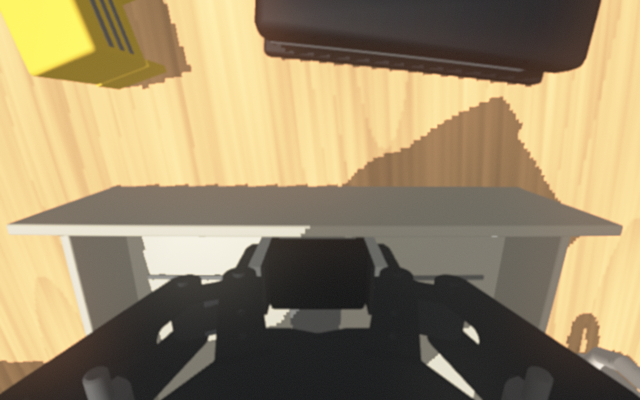

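```bash
python3 -m jog '{"dp": [[0,0,-1.2],[0,0,-2.4],[0,0,-3.2],[-3.2,0,-3.2],[-6.5,0,-3.2],[-6.5,0,-2.8],[-6.5,0,-2.0],[-6.5,0,-2.0],[-6.5,0,-2.0]], "roll": [0,0,0,0,0,0,0,0,0], "grip": [3,3,3,3,3,3,3,3,3]}'; python3 - <<'E'
from h import *
s=arm.get_state(); im=arm.camera('wrist'); cv2.imwrite("pics/w4.png",im[:,:,::-1])
p=[.5604,-.0455,-.1059]
print(s['width'],s['contact_force'],s['tcp_pos'])
goto(p,[0,.080],90,.0575)
E
```

```text
time: 5.18
tcp_pos: [0.569, 0.0346, 0.0774]
eef_rot: [0.743, 0.669, 0.0, 0.0]
contact_force: [-0.8, 0.1, -0.8]
width: 0.0414
0.04141372746407684 [-0.80296741  0.13175105 -0.79874275] [0.5689643  0.03455088 0.07739857]
to [0.5689 0.0341 0.0575] from [0.569  0.0344 0.0775] dp [-0.04 -0.02  2.  ] roll 0.08 h0 84.01 tilt [ 8.e-04 -2.e-04 -1.e+00] q7 -0.566 t 5.22
```

View pics/w4.png

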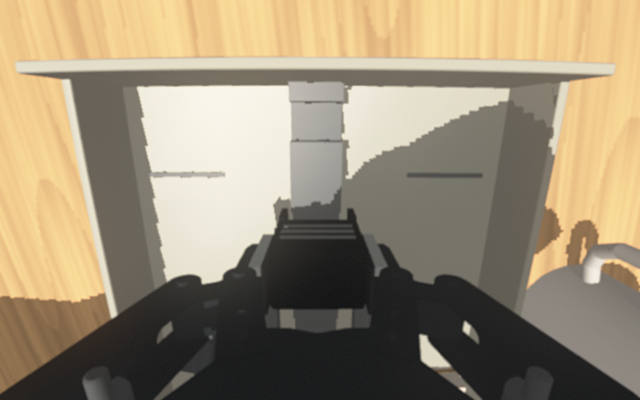

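```bash
python3 -m jog '{"dp": [[0,0,0.6],[0,0,1.0],[0,0,1.4],[0,0,1.8],[0,0,2.0],[0,0,2.0],[0,0,2.0]], "roll": [0,0,0,0,0,0,0], "grip": [3,3,3,3,3,3,3]}'; python3 - <<'E'
from h import *
s=arm.get_state()
print(s['contact_force'],s['tcp_pos'])
E
```

```text
time: 6.1
tcp_pos: [0.5691, 0.0344, 0.0575]
eef_rot: [0.743, 0.669, 0.0, 0.0]
contact_force: [-0.1, 0.3, -1.0]
width: 0.0414
[-0.10122254  0.30526585 -1.03067325] [0.56911743 0.0343987  0.05751149]
```

```bash
python3 -m jog '{"dp": [[0,0,0.1],[0,0,0.2],[0,0,0.2]], "roll": [0,0,0], "grip": [3,3,3]}'
```

```text
time: 6.48
tcp_pos: [0.5692, 0.0345, 0.0573]
eef_rot: [0.743, 0.669, 0.0, 0.001]
contact_force: [-14.4, -1.9, 37.9]
width: 0.0413
```

```bash
python3 -m jog '{"dp": [[0,0,0],[0,0,0],[0,0,0],[0,0,0],[0,0,-2],[0,0,-5],[0,0,-8],[0,0,-9],[0,0,-9],[0,0,-9],[0,0,-9],[0,0,-9],[0,0,-9],[0,0,-9],[0,0,-9],[0,0,-9],[0,0,-9]], "roll": [0,0,0,0,0,0,10,20,30,40,50,60,70,80,90,90,90], "grip": [3,8.5,8.5,8.5,8.5,8.5,8.5,8.5,8.5,8.5,8.5,8.5,8.5,8.5,8.5,8.5,8.5]}'; python3 - <<'E'
from h import *
import pickle
s=arm.get_state(); im=arm.camera('wrist'); cv2.imwrite("pics/w5.png",im[:,:,::-1])
pickle.dump(s,open('s5.pkl','wb'))
p=[.5604,-.0455,-.1059]
print(s['width'],s['contact_force'],s['tcp_pos'])
goto(p,[0,.080],0,.0575)
for L in ([.021,.065,.064],[-.021,.065,.064],[.021,.095,.064],[-.021,.095,.064]): print(L,proj('wrist',tw(p,L),s).round(1))
cv2.imwrite("pics/w5z.png",cv2.resize(im[140:260,240:400,::-1],None,fx=5,fy=5,interpolation=cv2.INTER_CUBIC))
E
```

```text
time: 8.6
tcp_pos: [0.5692, 0.0348, 0.148]
eef_rot: [0.999, -0.05, 0.001, 0.0]
contact_force: [-0.4, 0.7, 0.4]
width: 0.0852
0.08518150445124845 [-0.37838157  0.69504619  0.4480056 ] [0.5691578  0.03477665 0.14796875]
to [0.5689 0.0341 0.0575] from [0.5691 0.0346 0.1478] dp [-0.04  0.06  9.03] roll 0.27 h0 -5.8 tilt [ 1.9e-03 -8.0e-04 -1.0e+00] q7 -1.917 t 8.65
[0.021, 0.065, 0.064] [[339.1 185.4]]
[-0.021, 0.065, 0.064] [[337.7 240.8]]
[0.021, 0.095, 0.064] [[296.4 185.1]]
[-0.021, 0.095, 0.064] [[297.1 240.6]]
```

View pics/w5.png

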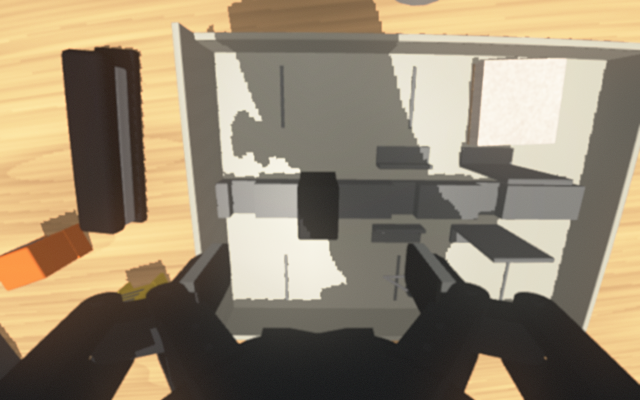

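View pics/w5z.png

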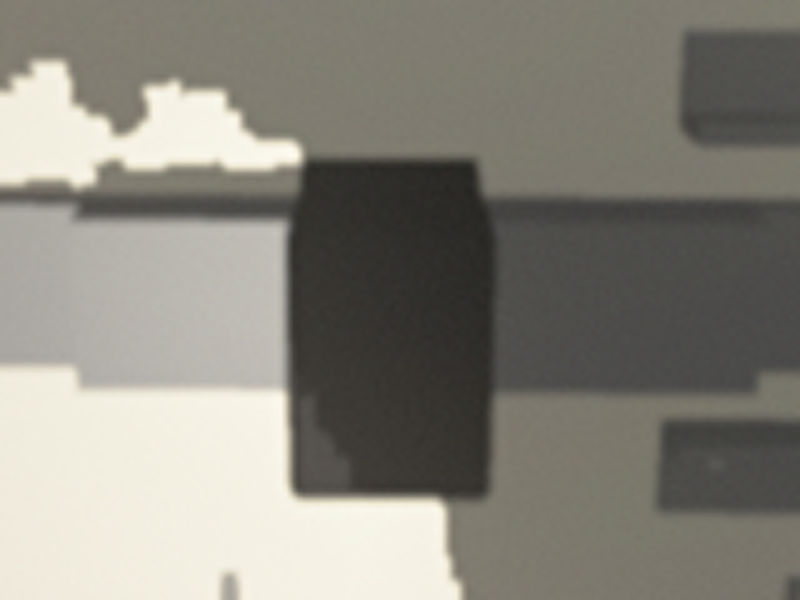

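```bash
python3 -m jog '{"dp": [[0,0.05,3.2],[0,0.05,6.4],[0,0.05,8.5],[0,0.05,8.9],[0,0.05,8.9],[0,0.05,8.9],[0,0.05,8.9],[0,0.05,8.9],[0,0.05,8.9],[0,0.05,8.9],[0,0.05,8.9]], "roll": [0.3,0.3,0.3,0.3,0.3,0.3,0.3,0.3,0.3,0.3,0.3], "grip": [8.5,8.5,8.5,8.5,8.5,2,2,2,2,2,2]}' 40; python3 - <<'E'
from h import *
im=cv2.imread('pics/w5.png')
cv2.imwrite("pics/w5y.png",cv2.resize(im[130:280,360:600],None,fx=3.3,fy=3.3,interpolation=cv2.INTER_CUBIC))
p=[.5604,-.0455,-.1059]; goto(p,[0,.080],0,.0575)
E
```

```text
time: 10.02
tcp_pos: [0.5694, 0.0341, 0.0593]
eef_rot: [0.999, -0.053, 0.001, 0.0]
contact_force: [-2.1, -1.9, 6.9]
width: 0.0293
to [0.5689 0.0341 0.0575] from [0.5694 0.0341 0.0593] dp [-0.06  0.01  0.18] roll -0.02 h0 -6.09 tilt [ 2.4e-03 -8.0e-04 -1.0e+00] q7 -1.949 t 10.03
```

View pics/w5y.png

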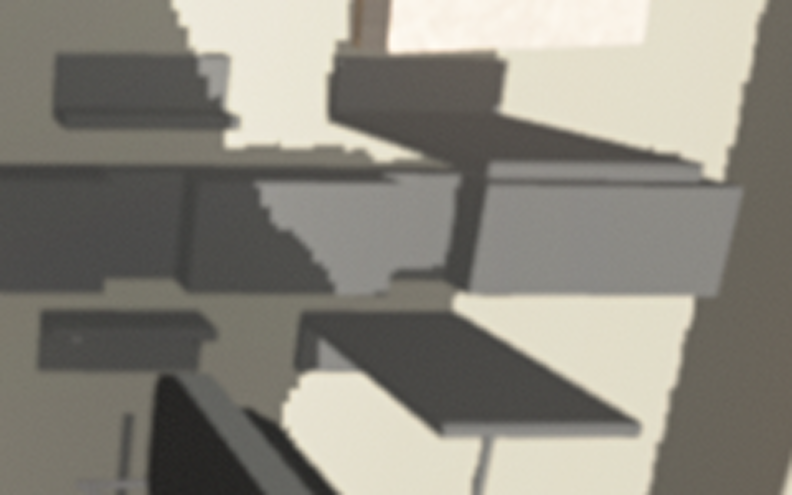

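```bash
python3 - <<'E'
from h import *
import pickle; s=pickle.load(open('s5.pkl','rb'))
L=np.array([[-.015,-.081,.026],[-.015,-.15,.026],[.015,-.15,.026],[-.027,-.047,.076],[-.027,-.093,.076],[.031,-.047,.076],[.031,-.093,.076]])
px=np.array([[470,293],[715,295],[743,187],[440,424],[632,422],[490,163],[700,166]])/3.3+[360,130]
# stop too
p0=[.5604,-.0455,-.1059]
print((proj('wrist',tw(p0,L),s)-px).round(1).tolist())
p,r=fit([('wrist',L,px,s)],p0); print(p.round(4),np.degrees(p[2]),r.round(1).tolist())
Ls=np.array([[.021,.065,.064],[-.021,.065,.064],[.021,.095,.064],[-.021,.095,.064]]); ps=np.array([[338.4,186],[337.6,239],[298,186],[298.6,239]])
p2,r=fit([('wrist',Ls,ps,s)],p0); print('stop',p2.round(4),np.degrees(p2[2]),r.round(1).tolist())
for q in (p0,p): print(tw(q,[[0,-.07,0],[0,.08,0]]).round(4).tolist())
goto(p,[0,-.07],0,.0593)
E
```

```text
[[-0.2, -1.5], [0.8, -1.9], [0.4, -2.3], [1.4, -2.8], [4.7, -2.4], [0.7, -3.4], [2.8, -3.6]]
[ 0.5585 -0.0445 -0.1076] -6.167723250172305 [[-1.5, 0.8], [-0.6, 0.4], [-1.0, 0.2], [-0.3, -0.2], [2.9, 0.2], [-1.0, -0.4], [1.0, -0.5]]
stop [ 0.5611 -0.046  -0.1001] -5.737721502657393 [[1.2, -1.1], [0.8, 1.3], [-1.2, -1.2], [-0.8, 1.3]]
[[0.553, -0.1151, 0.0], [0.5689, 0.0341, 0.0]]
[[0.551, -0.1141, 0.0], [0.5671, 0.0351, 0.0]]
to [ 0.551  -0.1141  0.0593] from [0.5694 0.0341 0.0593] dp [-2.600e-01  1.493e+01  1.000e-02] roll 0.08 h0 -6.09 tilt [ 2.4e-03 -8.0e-04 -1.0e+00] q7 -1.949 t 10.03
```

```bash
python3 - <<'E'
from h import *
import pickle; s=pickle.load(open('s5.pkl','rb'))
im=cv2.imread('pics/w4.png')
cv2.imwrite("pics/w4z.png",cv2.resize(cv2.convertScaleAbs(im[75:250,255:385],alpha=1.3,beta=15),None,fx=6,fy=3.4,interpolation=cv2.INTER_CUBIC))
p0=[.5604,-.0455,-.1059]
print(proj('wrist',tw(p0,[[.015,.05,.026],[-.015,.05,.026],[.015,.1,.026],[-.015,.1,.026],[.021,.08,.064],[-.021,.08,.064],[.021,.08,.008]]),s).round(1).tolist())
im=cv2.imread('pics/w5.png')
g=im[:,:,:].astype(int).sum(2)//3
print('col 345',list(zip(range(175,225),g[175:225,345])))
print('col 318',list(zip(range(165,250),g[165:250,318])))
E
```

```text
[[353.7, 182.4], [352.3, 216.6], [293.6, 182.0], [294.1, 216.3], [317.8, 185.3], [317.4, 240.7], [317.6, 171.2]]
col 345 [(175, np.int64(118)), (176, np.int64(119)), (177, np.int64(117)), (178, np.int64(109)), (179, np.int64(92)), (180, np.int64(73)), (181, np.int64(65)), (182, np.int64(67)), (183, np.int64(68)), (184, np.int64(74)), (185, np.int64(76)), (186, np.int64(78)), (187, np.int64(77)), (188, np.int64(75)), (189, np.int64(78)), (190, np.int64(76)), (191, np.int64(77)), (192, np.int64(77)), (193, np.int64(77)), (194, np.int64(75)), (195, np.int64(77)), (196, np.int64(76)), (197, np.int64(77)), (198, np.int64(77)), (199, np.int64(77)), (200, np.int64(77)), (201, np.int64(79)), (202, np.int64(77)), (203, np.int64(77)), (204, np.int64(79)), (205, np.int64(78)), (206, np.int64(77)), (207, np.int64(78)), (208, np.int64(77)), (209, np.int64(77)), (210, np.int64(79)), (211, np.int64(79)), (212, np.int64(79)), (213, np.int64(76)), (214, np.int64(78)), (215, np.int64(77)), (216, np.int64(78)), (217, np.int64(83)), (218, np.int64(96)), (219, np.int64(111)), (220, np.int64(117)), (221, 
[... 1192 characters left out ...]
7, np.int64(52)), (218, np.int64(53)), (219, np.int64(52)), (220, np.int64(53)), (221, np.int64(55)), (222, np.int64(56)), (223, np.int64(54)), (224, np.int64(57)), (225, np.int64(54)), (226, np.int64(55)), (227, np.int64(55)), (228, np.int64(54)), (229, np.int64(56)), (230, np.int64(55)), (231, np.int64(56)), (232, np.int64(58)), (233, np.int64(57)), (234, np.int64(58)), (235, np.int64(56)), (236, np.int64(56)), (237, np.int64(56)), (238, np.int64(80)), (239, np.int64(146)), (240, np.int64(217)), (241, np.int64(239)), (242, np.int64(241)), (243, np.int64(240)), (244, np.int64(239)), (245, np.int64(239)), (246, np.int64(239)), (247, np.int64(239)), (248, np.int64(240)), (249, np.int64(239))]
```

View pics/w4z.png

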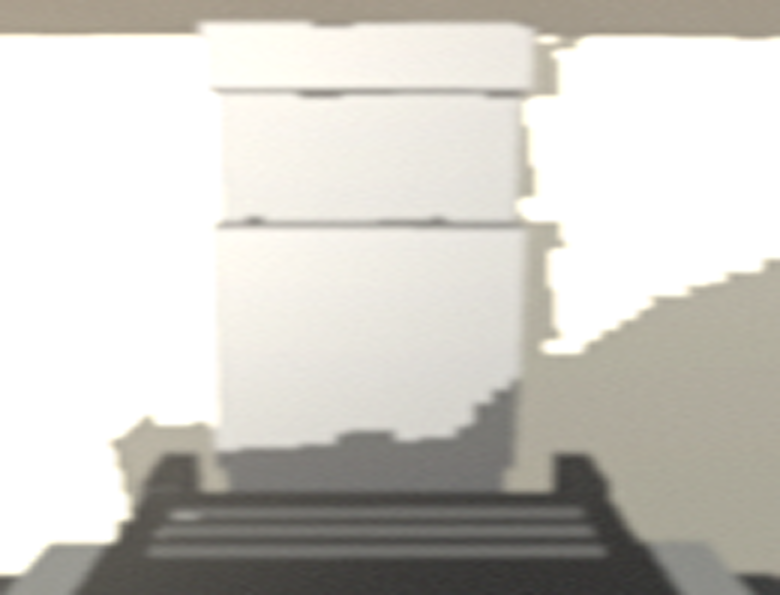

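```bash
python3 -m jog '{"dp": [[0,0,-0.5],[0,0,-1.0],[0,0,-1.3],[0,0,-1.3]], "roll": [0,0,0,0], "grip": [2,2,2,2]}' && python3 -m jog '{"dp": [[0.1,0,0],[0.2,0,0],[0.2,0,0]], "roll": [0,0,0], "grip": [2,2,2]}'
```

```text
time: 10.52
tcp_pos: [0.5695, 0.0341, 0.0726]
eef_rot: [0.999, -0.053, 0.001, 0.0]
contact_force: [-0.1, 0.1, -1.4]
width: 0.0299
time: 10.9
tcp_pos: [0.5707, 0.034, 0.0723]
eef_rot: [0.999, -0.053, 0.001, 0.0]
contact_force: [-6.3, 0.9, 2.5]
width: 0.0292
```

```bash
python3 -m jog '{"dp": [[-0.2,0,0],[-0.4,0,0],[-0.4,0,0]], "roll": [0,0,0], "grip": [2,2,2]}' && python3 -m jog '{"dp": [[-0.1,0,0],[-0.2,0,0],[-0.2,0,0]], "roll": [0,0,0], "grip": [2,2,2]}'
```

```text
time: 11.28
tcp_pos: [0.5667, 0.0343, 0.0723]
eef_rot: [0.999, -0.053, 0.001, 0.0]
contact_force: [-0.8, 1.2, -0.9]
width: 0.0299
time: 11.65
tcp_pos: [0.5652, 0.0346, 0.0724]
eef_rot: [0.999, -0.053, 0.001, 0.0]
contact_force: [4.2, -0.7, -3.7]
width: 0.0296
```

```bash
python3 -m jog '{"dp": [[0.28,0,0],[0.28,2,0],[0.28,4,0],[0.28,6,0],[0.28,8,0],[0.28,9,0],[0.28,9,0],[0.28,9,0]], "roll": [0,0,0,0,0,0,0,0], "grip": [2,2,2,2,2,2,2,2]}' && python3 -m jog '{"dp": [[0.2,0,0],[0.3,0,0],[0.3,0,0]], "roll": [0,0,0], "grip": [2,2,2]}'&& python3 -m jog '{"dp": [[-0.2,0,0],[-0.4,0,0],[-0.6,0,0],[-0.6,0,0]], "roll": [0,0,0,0], "grip": [2,2,2,2]}'
```

```text
time: 12.65
tcp_pos: [0.5586, -0.0545, 0.0725]
eef_rot: [0.999, -0.053, 0.001, 0.0]
contact_force: [0.4, 0.1, -0.9]
width: 0.0296
time: 13.02
tcp_pos: [0.5611, -0.0541, 0.0723]
eef_rot: [0.999, -0.052, 0.001, -0.0]
contact_force: [-3.8, 3.0, 1.2]
width: 0.0296
time: 13.52
tcp_pos: [0.5558, -0.0536, 0.0725]
eef_rot: [0.999, -0.052, 0.001, -0.0]
contact_force: [4.4, -1.0, -3.7]
width: 0.0298
```

```bash
python3 -m jog '{"dp": [[0.27,0,0],[0.27,1,0],[0.26,2,0],[0.26,3,0],[0.26,3,0]], "roll": [0,0.1,0.1,0.1,0.1], "grip": [2,2,2,2,2]}' && python3 -m jog '{"dp": [[0,1,0],[0,2,0],[0,3.15,0],[0,3.15,0],[0,3.15,0]], "roll": [0,0,0,0,0], "grip": [2,2,2,2,2]}'; python3 - <<'E'
from h import *
p=[.5595,-.0455,-.1073]
s=arm.get_state(); im=arm.camera('wrist'); cv2.imwrite("pics/w6.png",im[:,:,::-1]);goto(p,[0,-.07],0,.0593)
E
```

```text
time: 14.15
tcp_pos: [0.5549, -0.085, 0.0725]
eef_rot: [0.999, -0.054, 0.001, 0.0]
contact_force: [-0.1, 0.7, -0.5]
width: 0.0297
time: 14.78
tcp_pos: [0.5515, -0.1161, 0.0725]
eef_rot: [0.999, -0.054, 0.001, 0.0]
contact_force: [0.4, -1.0, -1.1]
width: 0.0292
to [ 0.552  -0.1151  0.0593] from [ 0.5516 -0.1159  0.0725] dp [ 0.03 -0.09  1.32] roll -0.05 h0 -6.19 tilt [ 2.4e-03 -2.0e-04 -1.0e+00] q7 -1.67 t 14.82
```

View pics/w6.png

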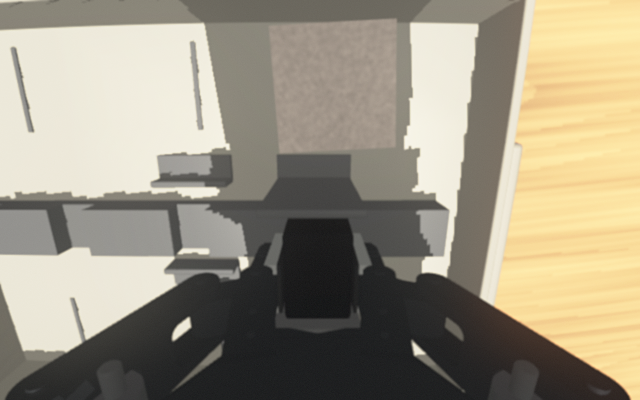

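```bash
python3 -m jog '{"dp": [[0.03,-0.08,0],[0.03,-0.08,0.2],[0.03,-0.08,0.4],[0.03,-0.08,0.6],[0.03,-0.08,0.8],[0.03,-0.08,0.8]], "roll": [0,0,0,0,0,0], "grip": [2,2,2,2,2,2]}'
```

```text
time: 15.58
tcp_pos: [0.5518, -0.1152, 0.0643]
eef_rot: [0.999, -0.054, 0.001, 0.0]
contact_force: [-0.1, 0.8, -1.2]
width: 0.0291
```

```bash
python3 -m jog '{"dp": [[0,0,0.2],[0,0,0.4],[0,0,0.5],[0,0,0.5]], "roll": [0,0,0,0], "grip": [2,2,2,2]}' && python3 -m jog '{"dp": [[0,0,0.05],[0,0,0.1],[0,0,0.1]], "roll": [0,0,0], "grip": [2,2,2]}'
```

```text
time: 16.08
tcp_pos: [0.5518, -0.1152, 0.0593]
eef_rot: [0.999, -0.054, 0.001, 0.0]
contact_force: [-1.7, 0.5, 1.8]
width: 0.0293
time: 16.45
tcp_pos: [0.5519, -0.1152, 0.0592]
eef_rot: [0.999, -0.054, 0.001, 0.0]
contact_force: [-7.2, 1.1, 19.1]
width: 0.029
```

```bash
python3 -m jog '{"dp": [[0,0,0],[0,0,0],[0,0,0],[0,0,0],[0,0,0],[0,0,-2],[0,0,-5],[0,0,-9],[0,0,-14],[0,0,-14],[0,0,-14],[0,0,-14]], "roll": [0,0,0,0,0,0,0,0,0,0,0,0], "grip": [2,7,7,7,7,7,7,7,7,7,7,7]}'; python3 - <<'E'
from h import *
p=[.5595,-.0455,-.1073]
s=arm.get_state(); im=arm.camera('wrist'); cv2.imwrite("pics/w7.png",im[:,:,::-1])
g=cv2.imread('pics/w7.png')
im=arm.camera('side');cv2.imwrite("pics/side7z.png",cv2.resize(im[140:270,260:420,::-1],None,fx=4.6,fy=4.6,interpolation=cv2.INTER_CUBIC))
im=arm.camera('top');cv2.imwrite("pics/top7.png",im[:,:,::-1])
for z in (.064,.074): print(z,proj('wrist',tw(p,[[sx*.021,-.07+sy*.015,z] for sx in(1,-1) for sy in (1,-1)]),s).round(1).tolist())
print(s['width'])
E
```

```text
time: 17.95
tcp_pos: [0.551, -0.1151, 0.1981]
eef_rot: [0.999, -0.054, 0.0, 0.0]
contact_force: [0.1, 1.3, -1.2]
width: 0.0702
0.064 [[299.3, 170.7], [334.0, 170.7], [300.0, 216.8], [333.3, 216.8]]
0.074 [[298.6, 172.8], [334.7, 172.8], [299.4, 220.5], [333.9, 220.5]]
0.07021558746028173
```

View pics/w7.png

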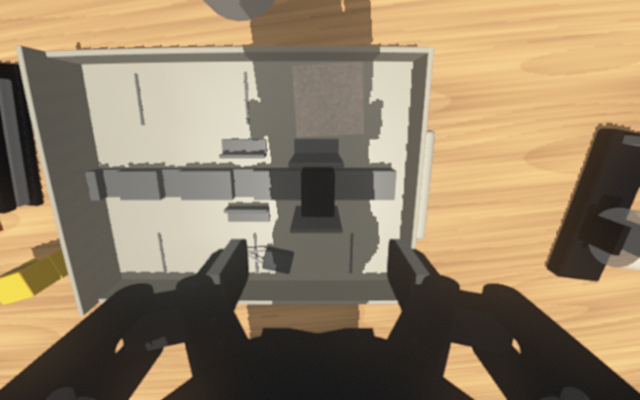

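View pics/side7z.png

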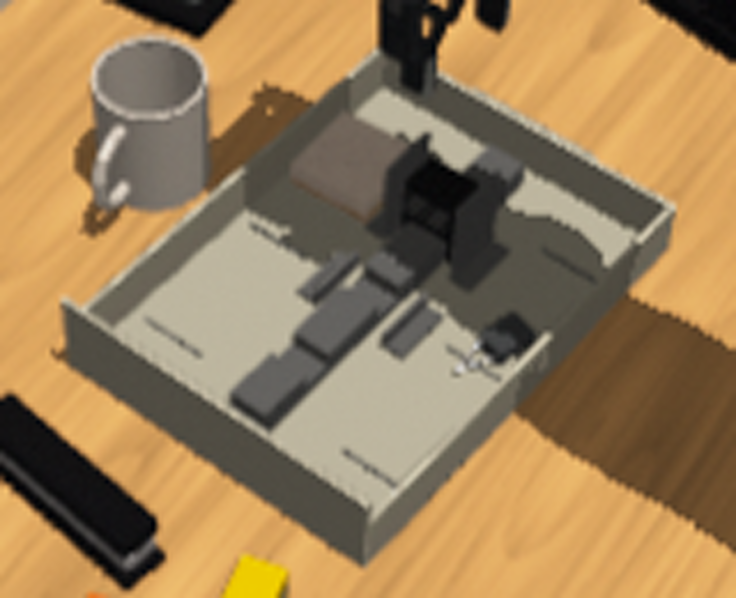

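View pics/top7.png

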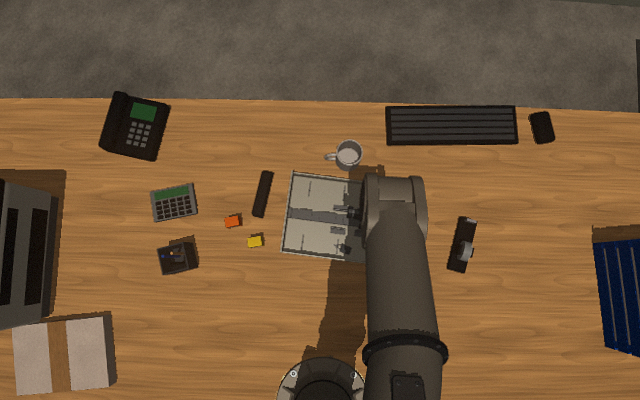

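```bash
python3 - <<'E'
from rig import arm
s=arm.get_state(); print(s['time'],s['contact_force'].round(1),abs(s['dq']).max())
print(arm.sign_off())
E
```

```text
18.1 [ 0.5 -0.3  0.3] 0.0035141056220978828
the job is handed in; nothing more can be done
None
```

The stop is now in the notch between the two tall guides (tray y = -70 mm), and I handed the job in at 18.1 s of the 58 s allowed.

**How it went:**
- I pinched the stop across the rail at the back wall, lifted it out and lowered it into the spare notch.
- There I took it again along the rail and carried it to the guides, with its cheeks astride the rail. On the way I nudged it gently against both sides of the rail at two places, to find the rail's centre line and angle.
- I lowered it into the guide notch in the fingers, let go and raised the hand clear.

**Last checks:**
- **Fully down:** the stop met firm contact at TCP z = 59.2 mm. It had been gripped at 59.3 mm while seated in the spare notch, so the depth agrees.
- **In place:** after release the wrist picture has the knob top within about 2 px of where it would be if seated, at roughly columns 301–334 with its near edge at about row 217. A stop resting 10 mm higher would put that edge at row 220.5.
- **Upright:** the side picture shows it standing upright, with its top below the guides' tops.
- **Other things:** the mug, stapler, clip, note block and look-alikes look unmoved in the last pictures. The robot was still and touching nothing.

**What disagreed:**
- **Tray position:** the camera fits differed by up to about 6 mm between the side and wrist cameras, and by 2 mm between wrist views. I used the positions found by touch for the final placing.
- **Spare notch:** the contact force there briefly reached 38 N as the stop met the bottom of the notch.

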